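Press a bush home with bench locking pliers

TASK

Two locking pliers are bolted to the bench; one has a white roller in its nest with a brass bush standing proud. On that one, push the handle down until it snaps over centre and stays locked by itself with your hand off it, pressing the bush home, then flick its release lever down so that the pliers spring wide open and leave the roller free in its nest.

Things in the scene. Friction and masses are not known exactly. Their poses are not given: they have to be found in the camera images.
- clamp: Locking pliers with the roller in its nest: steel, base plate 315 x 70 x 10 mm (x -190 to +125), up to 160 mm high. Origin on the bench; its x axis runs along the pliers towards the jaws, z up, all centred on y = 0. Nest and jaws at x +95 mm; the moving handle points to -x; the release paddle sticks out past it at the -x end. An identical pliers with an empty nest stands nearby.
- handle (a joint): Handle angle, rad: bar 120 x 24 x 16 mm, black sleeve, turning about a y-axis at clamp x -5, z 72 mm. 0: open, sloping up at 0.72 towards -x. 0.72: at its stop, level, top at z 80, end at x -125. Push straight down at x -75 (top at z 144 mm when open), under 15 N. Past dead centre (0.64) it stays locked by itself; before it a spring throws it open.
- release_lever (a joint): Release lever angle, rad: rocker about a y-axis at clamp x -110, z 45 mm. Paddle plate 38 (x) x 30 x 6 mm, centre x -165, top at z 64 mm at 0, sloping up towards -x by 0.28. Pushed down (under 10 N) it reaches 0.45 (centre's top at z 39 mm); its nose kicks the locked handle back over centre at about 0.32. Springs back to 0 when let go.
- roller: Loose white plastic roller, 41 mm across and 20 mm high, grooved rim, standing in the nest; origin at the centre of its underside, z up. At rest its underside is 30 mm above the bench.
- bush (a joint): how far the brass bush (18 mm across) in the middle of the roller has been pressed down, in m: at 0 it stands 8 mm proud, at 0.008 it is flush with the roller's top. It is stiff (8 N) and stays where it is pressed; the pliers' jaw presses it as the handle closes.
Not all that is in view belongs to the job. What is shaped like the roller but blue or pink is not meant.

How it is judged:
By the outcome, as a careful person would: the job done as asked, in the order asked, and still so for the second after the job is handed in, with the robot touching nothing.
It also fails if it takes over 35 s, if anything falls off the work surface, if the arm or the gripper's body presses on something with over 40 N, if the wrist force passes 120 N, or if a joint passes its speed limit or range.

ROBOT

A 6-joint arm with a two-finger parallel gripper is mounted at the origin on the work surface. World frame = base frame: x ahead of the robot, y to its left, z up, the work surface at z = 0. Lengths are in m, angles in rad, forces in N, time in s.
With the tool pointing down it reaches from about 0.375 to 0.9 m from the base axis. Payload 3.1 kg.
Tool frame: the origin (TCP) lies at the centre of the arm's flange, where the gripper is bolted on; the fingertips stand 182 mm ahead of it and the grasp point (between the pads) lies 164 mm ahead of it; z points along the fingers, y is the line along which they close (so a half turn about z gives the same grasp; the last joint's range is limited). The gripper opens to 87 mm and grips with 3 to 60 N. Pads are 19 mm wide; open, the fingers measure 117 mm over their backs; the gripper's body (75 mm by 190 mm) begins 51 mm behind the grasp point.
Start: joints at [-1.482, 0.527, 1.433, -0, 1.181, -0.178], TCP at [0.165, -0.603, 0.405] pointing down, gripper open.
Joint ranges: [-3.08, 3.08], [-0.75, 2.2], [0.22, 2.44], [-1.43, 4.57], [0, 2.65], [-2.85, 2.85]. Speed limits (rad/s): [2.79, 2.79, 3.14, 3.14, 3.14, 3.14].

INTERFACE

Orientations are given as a unit quaternion [x, y, z, w].
In Python, from rig import * gives the robot as it stands.
- The arm moves only by the tool move_arm, never from a script. Its argument "commands" is a list that holds one entry, the list of rows, each a list of 6 numbers: the shift along the tool's x, y, z in units of 40 mm (1.0 is 40 mm), then the turn, a rotation vector about the tool's x, y, z in rad. A call has 1 to 12 rows; each row is the pose to reach, as a shift and turn from the pose commanded when the call began, along the tool's axes at that moment; what a row does not reach only later rows make up. A row lasts 1/8 s, in which the tool goes at most 62.5 mm and 10.7 degrees, less where a joint would pass 70% of its speed; a pose out of reach is approached as far as the arm can. A call with a gripper value outside its range is refused whole. "claw" is the closure, from -1 (fully open) to 1 (shut), so that 0 is half open, set as the call begins (left out, the last holds). The fingers move at their own pace and stop on an object; "squeeze" is the grip in N (left out, the last holds). Time passes only in rows, so rows that repeat a pose let the fingers close. It gives the time, the measured TCP pose, the force, the opening and the grip force at its end, in the units of the state.
- get_obs(): the state, without advancing time (a new reading comes with each control period).
- camera(name): name is "side" or "top" or "wrist"; returns a dict with "pixels" (384x512x3 uint8, blue, green, red), "range_z" (384x512 float32, m along the optical axis (not along the pixel's ray), 0 where there is no reading), "camera_matrix" (3x3 intrinsics, pixels), "extrinsics" (4x4, takes a point from world to camera coordinates). Camera axes: x right, y up, looking along -z (the intrinsics and any distortion apply to the point x, -y, -z); pixel columns grow to the right and rows downward; lengths in m; the calibration is good to about 2 mm. A picture is of the moment at which its call begins.
- hand_in(): hands the job in; it is judged then, once.
The state is a dict: "time": time; "q": joint angles; "joint_velocities": joint speeds; "joint_torque": joint torques, N m; "position": TCP position; "tool_rot": TCP orientation; "ft_force": force on the tool from outside, world axes, zero at the start; "moment": the same for the moment, N m; "grip_width": finger opening in m; "grip_force": force on a finger pad.
Only numpy, scipy, OpenCV 4.12 (cv2) and the standard library are available. Lean on these libraries where they do the work, as an engineer would, in place of code of your own. Each camera call takes 0.05 s, during which the arm holds its last target. There are 200 camera calls.

## Working session

There is one attempt and no reset: what is moved stays moved. The work goes in short steps, Python scripts to look and compute and a tool call to move; the robot and the scene stay as the last step left them, time stands still between calls to the robot, and variables do not carry over. Pictures are saved under pics/ and viewed, at most 10 in all, crops included, and the job is handed in when it is done.

Besides the shell and the picture viewer there is one more tool, called after "Call:" in YAML: its name, and indented under it one key for each argument. move_arm: Moves the arm, as the interface text tells. Its arguments: {"type":"object","properties":{"commands":{"type":"array","items":{"type":"array","items":{"type":"array","items":{"type":"number"}}}},"claw":{"type":"number"},"squeeze":{"type":"number"}},"required":["commands"]}

```bash
mkdir -p pics; ls; cat > h.py <<'E'
from rig import *
import numpy as np, cv2
def shot(n,f):
    c=camera(n); cv2.imwrite(f,c["pixels"]); np.savez(f[:-4]+'.npz',**c); return c
def world(c,u,v,z=None):
    K=c["camera_matrix"];T=np.linalg.inv(c["extrinsics"])
    r=np.array([(u-K[0,2])/K[0,0],-(v-K[1,2])/K[1,1],-1])
    d=T[:3,:3]@r;o=T[:3,3]
    s=(z-o[2])/d[2] if z is not None else c["range_z"][int(v),int(u)]
    return o+s*d
E
python3 - <<'E'
from h import *
a=shot("top","pics/t.png");b=shot("side","pics/s.png")
print(get_obs())
E
```

```text
pics
{'time': 0.1, 'q': array([-1.48147897e+00,  5.28356877e-01,  1.43378330e+00, -3.63169531e-05,
        1.18138168e+00, -1.78530291e-01]), 'joint_velocities': array([ 0.00141317, -0.00138548, -0.00202187,  0.00010824, -0.00154208,
       -0.00033487]), 'joint_torque': array([ 9.27249744e-07, -4.40985239e+01, -1.77151179e+01,  6.34504762e-02,
        5.33608091e-02, -3.22062181e-05]), 'position': array([ 0.16538801, -0.6023958 ,  0.40387626]), 'tool_rot': array([ 9.91044217e-01,  1.33530634e-01,  2.62377872e-05, -9.64395394e-04]), 'ft_force': array([-0.70083213,  0.51906696,  0.38033509]), 'moment': array([0.00191449, 0.02241978, 0.01031327]), 'grip_force': 0.0, 'grip_width': 0.08715381027222888}
```

View pics/t.png

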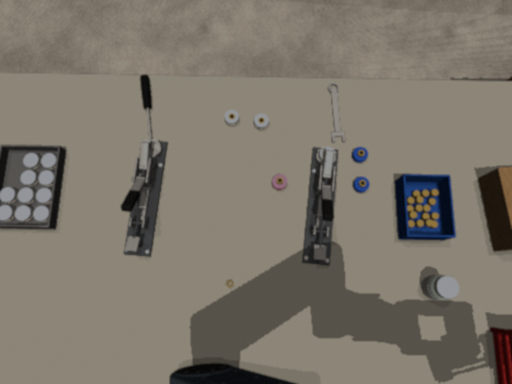

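View pics/s.png

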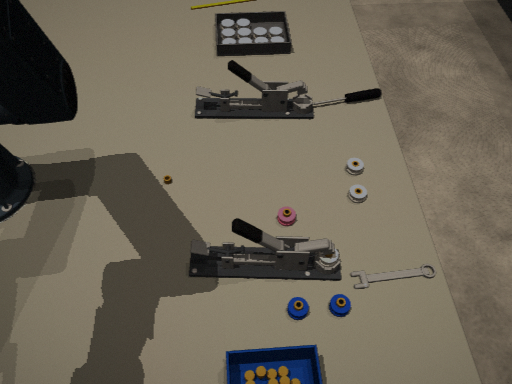

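```bash
python3 - <<'E'
import cv2,numpy as np
t=cv2.imread('pics/t.png');s=cv2.imread('pics/s.png')
a=cv2.resize(t[135:270,110:180],None,fx=4,fy=4,interpolation=2)
b=cv2.resize(t[135:270,290:360],None,fx=4,fy=4,interpolation=2)
cv2.imwrite('pics/c1.png',np.hstack([a,b]))
a=cv2.resize(s[55:125,190:350],None,fx=4,fy=4,interpolation=2)
b=cv2.resize(s[210:285,185:345],None,fx=4,fy=4,interpolation=2)
cv2.imwrite('pics/c2.png',np.vstack([a,b]))
E
```

```text
(no output)
```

View pics/c1.png

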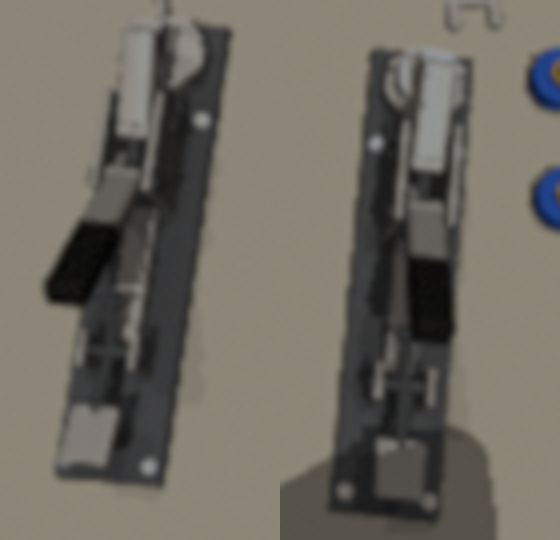

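View pics/c2.png

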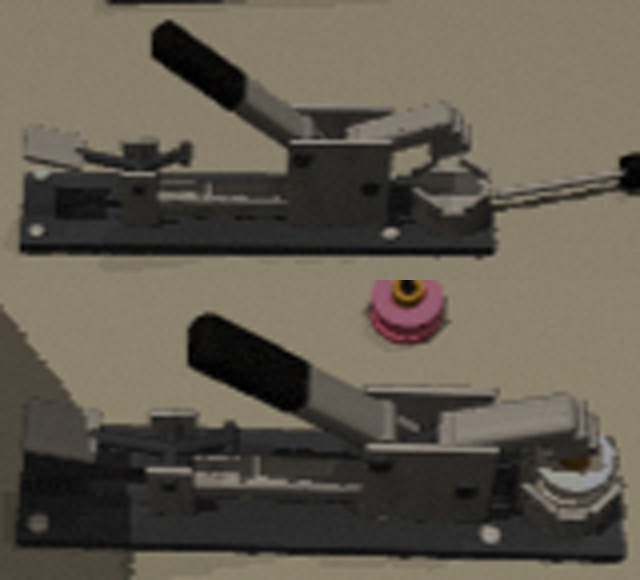

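The upper image row shows an empty nest. The near pliers in the side view (right one in the top view, about (322,205)) hold the white roller and bush, so those are the target. Next I'll locate the base plate corners.

```bash
cat >> h.py <<'E'
def load(f): return dict(np.load(f))
E
python3 - <<'E'
from h import *
c=load('pics/t.npz')
P=[world(c,290+(x-280)/4,135+y/4,.01) for x,y in [(372,50),(470,60),(437,520),(330,508)]]
for p in P: print(p.round(4))
ctr=np.mean(P,0); ax=(P[0]+P[1]-P[2]-P[3])/2; L=np.linalg.norm(ax[:2]);ax/=L
print('ctr',ctr,'L',L,'W',np.linalg.norm(P[0]-P[1]),np.linalg.norm(P[2]-P[3]))
yaw=np.arctan2(ax[1],ax[0]); o=ctr+ax*0.0325; print('yaw',yaw,'origin',o)
y=np.array([-ax[1],ax[0],0])
# check depth points: paddle and handle
for n in 't','s':
    c=load(f'pics/{n}.npz');W=[]
    h,w=c["range_z"].shape
    for v in range(h):
        for u in range(w):
            if c["range_z"][v,u]>0: W.append(world(c,u,v))
    W=np.array(W)-o; X=W@ax-0;Y=W@y;Z=W[:,2]+o[2]
    for nm,x0,x1,z0,z1 in [('paddle',-.19,-.14,.045,.09),('handle',-.1,-.05,.11,.19),('roller',.07,.12,.04,.075),('plate',-.2,.13,.007,.014),('jaw',.02,.11,.08,.17)]:
        m=(X>x0)&(X<x1)&(abs(Y)<.045)&(Z>z0)&(Z<z1)
        if m.any(): print(n,nm,m.sum(),[np.percentile(q[m],[2,50,98]).round(4) for q in (X,Y,Z)])
E
```

```text
[ 0.7872 -0.2179  0.01  ]
[ 0.7813 -0.2849  0.01  ]
[ 0.4705 -0.2552  0.01  ]
[ 0.4768 -0.1868  0.01  ]
ctr [ 0.62895431 -0.23621468  0.01      ] L 0.3120957845545001 W 0.06724912695650996 0.06875691608630292
yaw -0.09762730619412288 origin [ 0.66129955 -0.23938253  0.01      ]
t paddle 195 [array([-0.1804, -0.1627, -0.143 ]), array([-0.013 ,  0.0018,  0.0162]), array([0.0574, 0.0647, 0.071 ])]
t handle 214 [array([-0.0966, -0.076 , -0.0512]), array([-0.0108,  0.0026,  0.0143]), array([0.1227, 0.1476, 0.1578])]
t roller 66 [array([0.0803, 0.0968, 0.1163]), array([-0.0183,  0.0126,  0.0209]), array([0.0425, 0.0513, 0.0748])]
t plate 1303 [array([-0.1854, -0.0801,  0.1184]), array([-0.0327,  0.0185,  0.036 ]), array([0.0075, 0.0109, 0.0138])]
t jaw 256 [array([0.0235, 0.0608, 0.0958]), array([-0.0165,  0.0019,  0.0196]), array([0.0805, 0.0873, 0.0981])]
s paddle 269 [array([-0.1824, -0.1643, -0.1437]), array([-0.0192, -0.0054,  0.01  ]), array([0.0569, 0.0638, 0.0707])]
s handle 408 [array([-0.0989, -0.0748, -0.0503]), array([-0.0177, -0.01  ,  0.0076]), array([0.1173, 0.1409, 0.1572])]
s roller 209 [array([0.0756, 0.094 , 0.1126]), array([-0.0239, -0.0135,  0.0029]), array([0.0422, 0.0507, 0.0741])]
s plate 2162 [array([-0.1863, -0.0657,  0.1182]), array([-0.0392, -0.0228,  0.0283]), array([0.0074, 0.0102, 0.0134])]
s jaw 398 [array([0.0225, 0.0621, 0.0942]), array([-0.0229, -0.0075,  0.0129]), array([0.0804, 0.0858, 0.0963])]
```

```bash
cat >> h.py <<'E'
from scipy.spatial.transform import Rotation as R
O=np.array([.6613,-.2394,0]);YAW=-.0976
def goal(x,z,tilt=0,y=0,ref=None):
    """tip at clamp x,y,z; tool x along clamp x; tilt>0 leans body to -x. Prints shift (40mm units) and turn"""
    Rz=R.from_euler('z',YAW)
    Rt=Rz*R.from_euler('y',-0.0)*R.from_matrix(np.diag([1.,-1,-1]))*R.from_euler('y',tilt)
    tcp=O+Rz.apply([x,y,z])-Rt.apply([0,0,.182])
    o=get_obs(); p,r=(o['position'],R.from_quat(o['tool_rot'])) if ref is None else ref
    print('tool z',Rt.apply([0,0,1]).round(3),'tcp',tcp.round(4),'shift',(r.inv().apply(tcp-p)/.04).round(3),'turn',(r.inv()*Rt).as_rotvec().round(4))
    return tcp,Rt
E
python3 - <<'E'
from h import *
g=goal(-.075,.19)
goal(-.075,.15,ref=g);goal(-.168,.1,.2,ref=g)
E
```

```text
tool z [ 0.  0. -1.] tcp [ 0.5867 -0.2321  0.372 ] shift [12.606 -6.139  0.813] turn [-0.0019  0.      0.3655]
tool z [ 0.  0. -1.] tcp [ 0.5867 -0.2321  0.332 ] shift [0. 0. 1.] turn [0. 0. 0.]
tool z [ 0.198 -0.019 -0.98 ] tcp [ 0.4581 -0.2195  0.2784] shift [-3.229  0.     2.341] turn [0.  0.2 0. ]
```

Call:
move_arm:
  commands:
    - [[1.2, -0.6, -0.2, 0, 0, 0.04], [2.4, -1.2, -0.2, 0, 0, 0.08], [3.6, -1.8, -0.2, 0, 0, 0.12], [4.8, -2.4, -0.2, 0, 0, 0.16], [6.0, -3.0, -0.2, 0, 0, 0.2], [7.2, -3.6, -0.2, 0, 0, 0.24], [8.4, -4.2, 0, 0, 0, 0.28], [9.6, -4.8, 0.2, 0, 0, 0.32], [10.8, -5.4, 0.4, 0, 0, 0.366], [11.9, -5.9, 0.6, 0, 0, 0.366], [12.6, -6.14, 0.8, 0, 0, 0.366], [12.606, -6.139, 0.813, -0.002, 0, 0.3655]]
  claw: 1
  squeeze: 10

```text
time: 1.6
position: [0.5878, -0.2307, 0.3709]
tool_rot: [0.999, -0.047, -0.001, 0.0]
ft_force: [-0.1, -0.3, 0.4]
grip_width: 0.0005
grip_force: 0.0
```

```bash
python3 - <<'E'
from h import *
goal(-.075,.15); o=get_obs(); print(o['time'],o['position'],o['grip_width'],o['ft_force'])
s=shot("side","pics/s2.png")["pixels"]; t=shot("top","pics/t2.png")["pixels"]
a=cv2.resize(s[110:285,170:360],None,fx=2.5,fy=2.5,interpolation=2)
w=shot("wrist","pics/w2.png")["pixels"]
cv2.imwrite('pics/c3.png',np.hstack([a[:384],w[:, 100:400][:a.shape[0]]]) if a.shape[0]>=384 else a)
E
```

```text
tool z [ 0.  0. -1.] tcp [ 0.5867 -0.2321  0.332 ] shift [-0.023  0.037  0.973] turn [0.001  0.0013 0.0034]
1.6 [ 0.58777037 -0.23066405  0.37090402] 0.0004916953839164998 [-0.09362986 -0.33758601  0.44116622]
```

View pics/c3.png

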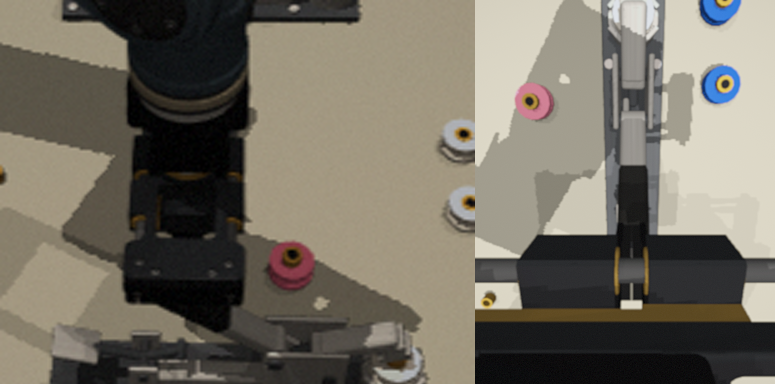

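In the wrist picture the handle sits centred under the closed fingers (about (632,240)) on the white-roller pliers. Pushing down now.

Call:
move_arm:
  commands:
    - [[0, 0.03, 0.4, 0, 0, 0], [0, 0.03, 0.7, 0, 0, 0], [0, 0.03, 0.9, 0, 0, 0], [0, 0.03, 1.1, 0, 0, 0], [0, 0.03, 1.3, 0, 0, 0], [0, 0.03, 1.5, 0, 0, 0], [0, 0.03, 1.7, 0, 0, 0]]

```text
time: 2.62
position: [0.5868, -0.234, 0.305]
tool_rot: [0.999, -0.049, 0.001, 0.002]
ft_force: [-1.1, 0.4, 9.8]
grip_width: 0.0002
grip_force: 3.8
```

Call:
move_arm:
  commands:
    - [[0, 0, 0.15, 0, 0, 0], [0, 0, 0.3, 0, 0, 0], [0, 0, 0.45, 0, 0, 0], [0, 0, 0.6, 0, 0, 0], [0, 0, 0.7, 0, 0, 0], [0, 0, 0.8, 0, 0, 0]]

```text
time: 3.38
position: [0.5863, -0.2338, 0.272]
tool_rot: [0.999, -0.049, -0.0, 0.001]
ft_force: [-1.1, 0.4, 2.8]
grip_width: 0.0006
grip_force: 1.0
```

Call:
move_arm:
  commands:
    - [[0, 0, 0.1, 0, 0, 0], [0, 0, 0.2, 0, 0, 0], [0, 0, 0.26, 0, 0, 0], [0, 0, 0.3, 0, 0, 0], [0, 0, 0.3, 0, 0, 0]]

```text
time: 4.0
position: [0.5867, -0.2337, 0.2625]
tool_rot: [0.999, -0.049, 0.0, 0.001]
ft_force: [-3.7, 2.6, 14.2]
grip_width: 0.0004
grip_force: 6.8
```

Call:
move_arm:
  commands:
    - [[0, 0, -0.3, 0, 0, 0], [0, 0, -1.0, 0, 0, 0], [-1.2, 0, -2.0, 0, 0.1, 0], [-2.4, 0, -2.0, 0, 0.2, 0], [-3.2, 0, -2.0, 0, 0.2, 0], [-3.2, 0, -2.0, 0, 0.2, 0]]

```text
time: 4.75
position: [0.4574, -0.2207, 0.3403]
tool_rot: [0.994, -0.049, 0.099, 0.005]
ft_force: [0.6, -0.2, 0.4]
grip_width: 0.0003
grip_force: 0.0
```

```bash
cat > chk.py <<'E'
from h import *
import sys
k=sys.argv[1]
ax=np.array([np.cos(YAW),np.sin(YAW),0]);y=np.array([-ax[1],ax[0],0])
w=shot("wrist",f"pics/w{k}.png");s=shot("side",f"pics/s{k}.png")
cv2.imwrite(f"pics/v{k}.png",np.hstack([cv2.resize(w["pixels"],(400,300)),cv2.resize(s["pixels"][190:300,160:360],(400,220))[:220].__class__(0) if 0 else cv2.copyMakeBorder(cv2.resize(s["pixels"][190:300,160:360],(400,220)),0,80,0,0,0)]))
for c in (w,s):
    v,u=np.nonzero(c["range_z"]>0);P=np.array([world(c,a,b) for a,b in zip(u,v)])-O
    X,Y,Z=P@ax,P@y,P[:,2]
    for x0 in (-.12,-.1,-.08,-.06):
        m=(X>x0)&(X<x0+.01)&(abs(Y)<.01)&(Z<.17); print('x',x0,m.sum(),np.percentile(Z[m],90).round(4) if m.any() else None,end=' ')
    print()
E
python3 chk.py 3; python3 - <<'E'
from h import *
goal(-.168,.08,.2); goal(-.168,.036,.2);print(get_obs()['ft_force'])
E
```

```text
x -0.12 228 0.0817 x -0.1 231 0.0817 x -0.08 237 0.0818 x -0.06 242 0.0806 
x -0.12 43 0.0832 x -0.1 62 0.082 x -0.08 72 0.0823 x -0.06 69 0.0816 
tool z [ 0.198 -0.019 -0.98 ] tcp [ 0.4581 -0.2195  0.2584] shift [-0.467 -0.062  2.004] turn [ 0.0034 -0.0026 -0.0002]
tool z [ 0.198 -0.019 -0.98 ] tcp [ 0.4581 -0.2195  0.2144] shift [-0.688 -0.065  3.081] turn [ 0.0034 -0.0026 -0.0002]
[ 0.97703534 -0.75213749 -0.49968139]
```

View pics/v3.png

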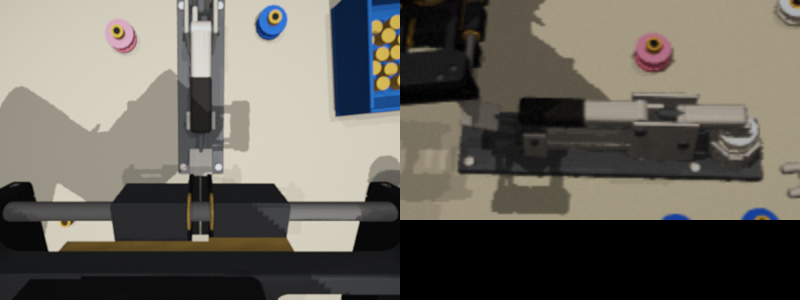

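Both views show the handle level (top z ≈ 0.081 along its length) and staying locked with the hand off. Next is the release paddle.

Call:
move_arm:
  commands:
    - [[-0.3, -0.06, 1.0, 0, 0, 0], [-0.46, -0.06, 1.8, 0, 0, 0], [-0.5, -0.06, 2.15, 0, 0, 0], [-0.55, -0.06, 2.4, 0, 0, 0], [-0.6, -0.06, 2.65, 0, 0, 0], [-0.65, -0.06, 2.85, 0, 0, 0], [-0.68, -0.06, 3.0, 0, 0, 0], [-0.68, -0.06, 3.0, 0, 0, 0]]

```text
time: 5.85
position: [0.4572, -0.2191, 0.2174]
tool_rot: [0.994, -0.049, 0.101, 0.006]
ft_force: [1.8, 0.9, 2.7]
grip_width: 0.0005
grip_force: 1.3
```

```bash
python3 chk.py 4; python3 -c "
from h import *
goal(-.168,.036,.2)"
```

```text
x -0.12 514 0.049 x -0.1 6474 0.1552 x -0.08 67 0.0265 x -0.06 240 0.0265 
x -0.12 36 0.0503 x -0.1 88 0.1559 x -0.08 74 0.1475 x -0.06 75 0.1303 
tool z [ 0.198 -0.019 -0.98 ] tcp [ 0.4581 -0.2195  0.2144] shift [0.007 0.007 0.082] turn [ 0.0031 -0.0023  0.0002]
```

Handle sprang open (0.156 high at its end). Retreat and check.

Call:
move_arm:
  commands:
    - [[0, 0, -0.8, 0, 0, 0], [0, 0, -2.0, 0, 0, 0], [-1, 0, -3.2, 0, 0, 0], [-2, 0, -4.2, 0, 0, 0], [-2, 0, -4.2, 0, 0, 0], [-2, 0, -4.2, 0, 0, 0]]

```text
time: 6.7
position: [0.3455, -0.2079, 0.366]
tool_rot: [0.994, -0.049, 0.1, 0.006]
ft_force: [0.0, 0.1, -0.6]
grip_width: 0.0008
grip_force: 0.0
```

```bash
python3 chk.py 5; python3 - <<'E'
import cv2,numpy as np
s=cv2.imread('pics/s5.png')[205:290,180:350];w=cv2.imread('pics/w5.png')
cv2.imwrite('pics/v6.png',np.hstack([cv2.resize(s,(500,250)),cv2.resize(w,(300,250))]))
E
```

```text
x -0.12 181 0.0506 x -0.1 130 0.0562 x -0.08 117 0.0612 x -0.06 119 0.0268 
x -0.12 39 0.0527 x -0.1 81 0.1559 x -0.08 83 0.147 x -0.06 77 0.1296
```

View pics/v6.png

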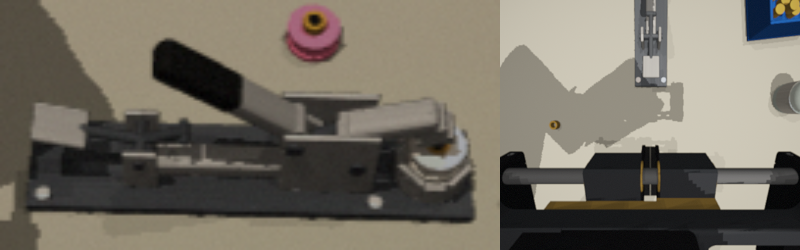

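The pliers are wide open, the paddle is back up, and the roller is in its nest. I'll check the bush height from the depth at brass pixels, before and after.

```bash
python3 - <<'E'
from h import *
ax=np.array([np.cos(YAW),np.sin(YAW),0]);y=np.array([-ax[1],ax[0],0])
for f in 's','s5':
    c=load(f'pics/{f}.npz')
    b=c["pixels"].astype(int)
    for v in range(225,275):
        for u in range(305,350):
            p=world(c,u,v)-O
            if abs(p@ax-.095)<.02 and abs(p@y)<.03 and .04<p[2]<.07 and b[v,u,2]-b[v,u,0]>40: print(f,u,v,np.round([p@ax,p@y,p[2]],4))
E
```

```text
s5 331 254 [ 0.0999 -0.0047  0.0499]
s5 332 254 [ 0.1015 -0.006   0.0523]
s5 331 255 [ 0.0995 -0.0076  0.0509]
s5 332 255 [ 0.1009 -0.0094  0.0542]
s5 327 256 [ 0.0912 -0.0102  0.0511]
s5 328 256 [ 0.0933 -0.0098  0.0505]
s5 329 256 [ 0.0951 -0.0106  0.052 ]
s5 330 256 [ 0.0971 -0.0107  0.0522]
s5 331 256 [ 0.0997 -0.0087  0.0488]
```

```bash
python3 -c "
from rig import *
print(hand_in())"
```

```text
the job is handed in; nothing more can be done
None
```

The job is done and handed in: the handle locked by itself, the bush is pressed flush (brass at about z 51 mm, roller top at 50 mm), and the release lever sprang the pliers wide open with the roller left in its nest.

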